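# Shut the disc-ended rinse valve under the sliding cover

## Task

With the fingertips, slide the flat cover of the valve box all the way aside, then push the valve handle marked by the round disc on its end fully shut, a quarter turn until it stops. Only push: do not grasp or lift anything, and finish with the hand clear. Leave the plain straight-ended handle as it is and do not disturb the instruments and vessels around the box.

Things in the scene. Friction and masses are not known exactly. Their poses are not given: they have to be found in the camera images.
- valve_box: Low stainless steel valve box fixed on the cart top, 190 mm (its x) by 512 mm (its y), 68 mm high. Origin: centre of its underside, on the cart top (z = 0), z up; yaw varies. Its -y half is a solid flat deck, its +y half an open well holding both valves, at first hidden by the cover, which slides along the box's y.
- deck (a point): Centre of the deck's flat top, 62 mm above the cart top, box y = -125 mm. The deck spans box y -250 to 0 mm. The cover slides over it and over 62 mm high ledges along the long walls, between guide lips (tops at 68 mm), until the end wall at box y = -250 mm (68 mm high) stops it.
- well (a point): Centre of the well's floor, 4 mm above the cart top, box y = +125 mm. The well spans box y 0 to +250 mm and is 154 mm wide inside (box x -77 to +77 mm).
- cover_lug (a point): Middle of the upright lug on the cover, 78 mm above the cart top. The lug stands across the slide at the plate's middle: 70 mm along box x, 6 mm thick along y, from the plate's top (66 mm) to 90 mm above the cart top. Box y of this point: starts +95 to +125 mm (well covered); fully aside against the end wall it is -126 mm.
- cover: Loose flat aluminium cover plate, 174 x 248 mm, 4 mm thick, 0.4 to 0.85 kg; origin: centre of its underside, 62 mm above the cart top. It is held down only by its weight and slides along the box's y with 2 to 10 N of friction.
- disc_lever (a joint): Angle (rad) of the valve handle marked by the disc on its end. Vertical axis, clockwise seen from above. 0: open, handle along its pipe, pointing from the pivot to the box's -x; 1.57: shut at its stop, pointing to the box's +y. Starts at 0 to 0.25. It stays where it is left; turning takes about 0.12 N m (some 3 N at 40 mm).
- disc_pivot (a point): Point on the vertical turning axis of the disc-ended handle, 44 mm above the cart top, at box x = +35 mm, and box y = +65 or +165 mm (the two valves swap places). The hub is 24 mm in diameter; below it a pipe lies along the box's x, its top 27 mm above the cart top, with a thicker valve body (top 32 mm) within 22 mm of the pivot.
- disc_end (a point): Centre of the flat round disc (28 mm diameter) on the marked handle's end, 52 mm from its pivot, 44 mm above the cart top. The handle is a dark steel bar 12 mm wide; the bar spans heights 35 to 53 mm, the disc and hub 34 to 54 mm above the cart top.
- plain_pivot (a point): The same point on the turning axis of the plain handle's valve, the other of the two places.
- plain_end (a point): Point on the plain, straight-ended handle 52 mm from its pivot, 44 mm above the cart top. A 12 mm wide bar of the same make, 60 mm long with no disc, on the same kind of valve; it starts 0 to 0.25 rad from open and must stay as it is. It moves as easily as the marked one.
- yankauer: Loose bystander, not to be disturbed. Chrome bent suction tip lying beside the box on its -x side, 260 mm long roughly along the box's y, 12 mm high. Origin at its middle, underside.
- suction_tube: Loose bystander, not to be disturbed. Straight steel suction tube lying beside the box on its +x side, 240 mm long roughly along the box's y, 14 mm high. Origin at its middle, underside.
- gallipot: Loose bystander, not to be disturbed. Small steel bowl, 56 mm diameter, 34 mm high, standing on the box's -x side. Origin: centre of its underside.
- tray: Loose bystander, not to be disturbed. Dented aluminium instrument tray, 220 x 150 x 28 mm, left of the box. Origin: centre of its underside.
- basket: Loose bystander, not to be disturbed. Red plastic mesh basket, 160 x 120 x 60 mm, to the left. Origin: centre of its underside.
- bracket: Loose bystander, not to be disturbed. Stainless instrument bracket, 60 x 160 x 49 mm, to the right. Origin: centre of its underside.
- beaker: Loose bystander, not to be disturbed. Steel beaker, 70 mm diameter, 70 mm high, to the right. Origin: centre of its underside.

How it is judged (in metres and radians):
On the way, in this order (a step that is already met when the one before it is completed fails the run):
1. the cover is slid aside, within about 18 mm of the far end wall (y of cover_lug in the frame of valve_box below -0.108 m and z of cover_lug in the frame of valve_box below 0.086 m), for 0.2 s.
2. the disc-ended handle is pushed shut (value of joint disc_lever above 1.45 rad), for 0.2 s.
At the end, for the whole second after the job is handed in: The cover lies flat on the deck, its lug within about 18 mm of the stop at the deck's end wall; the disc-ended handle is turned to more than 1.45 rad and at rest; the plain handle's end is within 12 mm of where it began and every bystander within 30 mm of its start (y of cover_lug in the frame of valve_box below -0.108 m and z of cover_lug in the frame of valve_box between 0.072 and 0.084 m and value of joint disc_lever above 1.45 rad and velocity of joint disc_lever below 0.05 rad/s and distance of plain_end from where it was at the start of the episode below 0.012 m and distance of each of yankauer, suction_tube, gallipot, tray, basket, bracket, beaker from where it was at the start of the episode below 0.03 m); the robot touches nothing.
It fails at once if the cover is lifted or tipped off its guides (z of cover_lug in the frame of valve_box above 0.093 m or angle between cover_lug's own z axis and vertical above 0.15 rad).
It fails at once if the plain handle is moved (distance of plain_end from where it was at the start of the episode above 0.012 m).
It fails at once if a bystander is lifted, carried or knocked away (distance of any of yankauer, suction_tube, gallipot, tray, basket, bracket, beaker from where it was at the start of the episode above 0.03 m).
It also fails if it takes over 51 s, if anything falls off the work surface, if the arm or the gripper's body presses on something with over 40 N, if the wrist force passes 120 N, or if a joint passes its speed limit or range.

## Robot

A 6-joint arm with a two-finger parallel gripper is mounted at the origin on the work surface. World frame = base frame: x ahead of the robot, y to its left, z up, the work surface at z = 0. Lengths are in m, angles in degrees, forces in N, time in s.
With the tool pointing down it reaches from about 0.4 to 0.825 m from the base axis. Payload 7 kg.
Tool frame: the origin (TCP) lies between the finger pads; the fingertips stand 11 mm ahead of it and the grasp point (between the pads) lies 8 mm behind it; z points along the fingers, y is the direction in which the jaws open and shut (so a half turn about z gives the same grasp; the last joint's range is limited). The gripper opens to 88 mm and grips with 3 to 60 N. Pads are 19 mm wide; open, the fingers measure 130 mm over their backs; the gripper's body (78 mm by 193 mm) begins 47 mm behind the grasp point.
Start: joints at [86.293, 20.546, 0.682, 0, -70.136, -16.507], TCP at [0.233, 0.633, 0.206] pointing down, gripper open.
Joint ranges: [-176.03, 176.03], [-82.01, 121.73], [-58.28, 71.71], [-173.87, 95.51], [-174.79, -0.11], [-173.66, 173.66]. Speed limits (degrees/s): [136.94, 136.94, 172.46, 180, 180, 180].

## Interface

Orientations are given as [roll, pitch, yaw] about the fixed x, y, z axes, in that order (R = Rz(yaw) Ry(pitch) Rx(roll)).
In Python, from plant import r gives the robot as it stands.
- The arm moves only by the shell command python3 -m inch 'ROWS' [OPENING] [FORCE]. ROWS is JSON, a list of rows, each an object of numbers: "x", "y", "z": the shift along the tool's x, y, z as a fraction of full scale; "yaw": the turn about the tool's z as a fraction of full scale. In form: [{"x": .., "y": .., "z": .., "yaw": ..}, ...]. A call has 1 to 5 rows; each row shifts and turns the pose as measured when the row begins, along the tool's axes as they then stand; what a row does not reach is not made up. Full scale, the value 1, is 0.025 m for a shift and 4 degrees for a turn. A row lasts 1/12 s, in which the tool goes at most 41.7 mm and 7.16 degrees, less where a joint would pass 70% of its speed; a pose out of reach is approached as far as the arm can. A call with a number of a shift or a turn outside -1 to 1 is refused whole. A call with a gripper value outside its range is refused whole. OPENING is the opening, from -1 (shut) to 1 (fully open), set as the call begins (- or left out, the last holds). The fingers move at their own pace and stop on an object; FORCE is the grip in N (left out, the last holds). Time passes only in rows, so rows that do not move let the fingers close. It gives the time, the measured TCP pose, the force and the opening at its end, in the units of the state.
- r.get_state(): the state, without advancing time (a new reading comes with each control period).
- r.capture(name): name is "side" or "top" or "wrist"; returns (picture, depth): 420x560x3 uint8, red, green, blue; 420x560 float32, m along the optical axis (not along the pixel's ray), 0 where there is no reading.
- r.camera_info(name): a dict with "mtx" (3x3 intrinsics, pixels), "pose" (4x4, takes a point from camera to world coordinates). Camera axes: x right, y down, z forward; pixel columns grow to the right and rows downward; lengths in m; the calibration is good to about 2 mm. The wrist camera is an equidistant fisheye: a pixel r from the principal point sees the ray r / f radians off the axis. A picture is of the moment at which its call begins: read the wrist's pose just before it. camera_info takes no time and is no camera call; for the wrist camera it gives the pose at the moment of the call.
- r.close_job(): hands the job in, once; it reports no verdict.
The state is a dict: "time_s": time; "joints": joint angles; "qd": joint speeds; "joint_torque": joint torques, N m; "tcp_pos": TCP position; "eef_rot": TCP orientation; "contact_force": force on the tool from outside, world axes, zero at the start; "moment": the same for the moment, N m; "gripper_width": finger opening in m.
Only numpy, scipy, OpenCV 4.12 (cv2) and the standard library are available. Lean on these libraries where they do the work, as an engineer would, in place of code of your own. Each camera call takes 0.05 s, during which the arm holds its last target. There are 200 camera calls.

## Working session

There is one attempt and no reset: what is moved stays moved. The work goes in short steps, Python scripts to look and compute and a shell command to move; the robot and the scene stay as the last step left them, time stands still between calls to the robot, and variables do not carry over. Pictures are saved under pics/ and viewed, about 8 in all and at most 12, crops included, and the job is handed in when it is done.

```bash
mkdir -p pics; ls
python3 - <<'E'
from plant import r
import cv2,numpy as np
print(r.get_state())
for n in("top","side"):
    p,d=r.capture(n); cv2.imwrite(f"pics/{n}0.png",p[:,:,::-1]); np.savez(f"{n}0.npz",p=p,d=d,**r.camera_info(n)); print(r.camera_info(n))
E
```

```text
pics
{'time_s': 0.0, 'joints': array([ 8.62938586e+01,  2.05917888e+01,  6.33869199e-01, -2.12647153e-02,
       -7.01361764e+01, -1.65071368e+01]), 'qd': array([ 0.09766502,  0.07370793, -0.09370397,  0.06701388,  0.08003569,
       -0.0242908 ]), 'joint_torque': array([ 2.96361559e-04, -5.82723570e+01,  2.93050611e+01,  6.99729413e+00,
        7.00452380e-03, -1.61287462e-04]), 'tcp_pos': array([0.23306027, 0.63292571, 0.20551585]), 'eef_rot': array([ 1.79904102e+02, -7.57247070e-03, -2.02205137e+01]), 'contact_force': array([-0.57491988,  0.27187738,  0.65581577]), 'moment': array([-0.05168641,  0.00497096, -0.00862584]), 'gripper_width': 0.08768789470012026}
{'mtx': array([[391.2097839 ,   0.        , 279.11590324],
       [  0.        , 391.2097839 , 205.86416698],
       [  0.        ,   0.        ,   1.        ]]), 'pose': array([[-0.01797674, -0.99794644,  0.06147963,  0.4197848 ],
       [-0.99979874,  0.0173943 , -0.00999591, -0.00879961],
       [ 0.00890598, -0.06164695, -0.99805828,  1.11890674],
       [ 0.        ,  0.        ,  0.        ,  1.        ]])}
{'mtx': array([[435.38046253,   0.        , 280.0045654 ],
       [  0.        , 435.38046253, 208.33526497],
       [  0.        ,   0.        ,   1.        ]]), 'pose': array([[ 0.7435105 , -0.44551515,  0.49870671, -0.19271741],
       [-0.66872084, -0.49295232,  0.55660619, -0.79164156],
       [-0.00213786, -0.74733812, -0.66444049,  1.01981009],
       [ 0.        ,  0.        ,  0.        ,  1.        ]])}
```

View pics/top0.png

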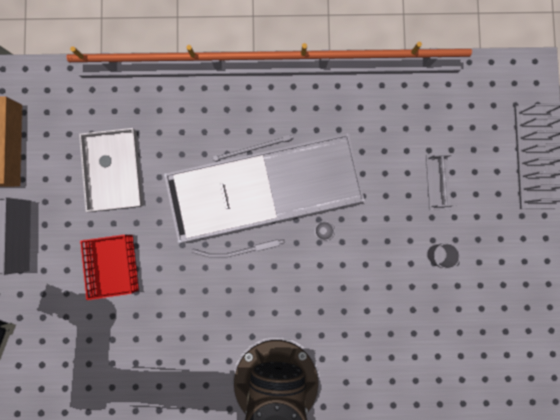

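The top view shows the box with corners near (167,175), (347,137), (362,201) and (180,241). The deck is on the right and the lug is near (226,197). Next I'll measure the box and the lug from depth.

```bash
cat > h.py <<'E'
import numpy as np,cv2
def world(d,K,T):
    v,u=np.mgrid[:d.shape[0],:d.shape[1]]
    P=np.stack([(u-K[0,2])/K[0,0]*d,(v-K[1,2])/K[1,1]*d,d],-1)
    return P@T[:3,:3].T+T[:3,3]
def tobox(p,c,yaw):
    q=np.asarray(p)[...,:2]-c; a=np.radians(yaw); R=np.array([[np.cos(a),-np.sin(a)],[np.sin(a),np.cos(a)]])
    return q@R
def toworld(p,c,yaw):
    a=np.radians(yaw); R=np.array([[np.cos(a),-np.sin(a)],[np.sin(a),np.cos(a)]])
    return np.asarray(p)@R.T+c
E
python3 - <<'E'
from h import *
for n in("top","side"):
    f=np.load(n+"0.npz"); W=world(f['d'],f['mtx'],f['pose'])
    m=(f['d']>0)&(W[...,2]>.05)&(W[...,2]<.1)&(W[...,0]>.3)&(W[...,0]<.75)&(abs(W[...,1])<.4)
    k,l,s,_=cv2.connectedComponentsWithStats(m.astype('uint8'))
    i=1+np.argmax(s[1:,4]); P=W[l==i]
    print(n,s[i],np.percentile(P[:,2],[1,50,90,99]))
    rc=cv2.minAreaRect((P[:,:2]*1000).astype('float32')); print(rc); print(cv2.boxPoints(rc))
    L=P[P[:,2]>.076]; print("lug",len(L),L.mean(0),cv2.minAreaRect((L[:,:2]*1000).astype('float32')),L[:,2].max())
    cover=P[(P[:,2]<.067)];
E
```

```text
top [  165   133   200   110 12996] [0.05778193 0.06452874 0.06836575 0.07169346]
((537.3942260742188, 19.933441162109375), (190.71139526367188, 513.3468627929688), 11.674996376037598)
[[ 392.0709   252.00046]
 [ 495.95175 -250.7259 ]
 [ 682.7175  -212.13358]
 [ 578.8367   290.59277]]
lug 72 [0.51510887 0.12568862 0.08868174] ((515.4273071289062, 126.55745697021484), (67.8575439453125, 6.4734086990356445), 11.580689430236816) 0.09437137752573999
side [ 206  164  157   95 6382] [0.05161802 0.0628684  0.06735004 0.07521512]
((538.4361572265625, 19.894195556640625), (198.58204650878906, 516.3478393554688), 11.487818717956543)
[[ 389.7164   253.12135]
 [ 492.552   -252.8825 ]
 [ 687.1559  -213.33296]
 [ 584.3203   292.6709 ]]
lug 59 [0.51566696 0.1245697  0.08467506] ((515.5818481445312, 125.39494323730469), (70.49666595458984, 9.553466796875), 7.294395923614502) 0.09208986885235848
```

View pics/side0.png

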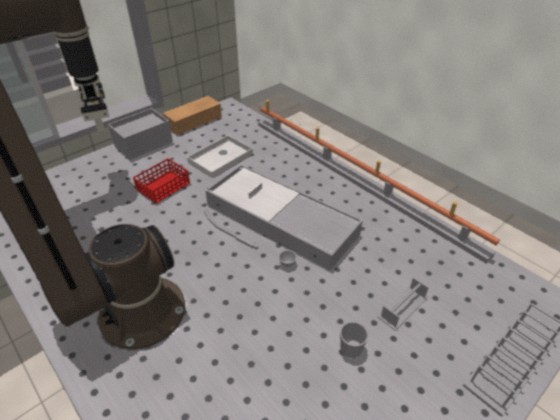

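Both views agree on the box: centre (0.538, 0.020), yaw 11.6°, lug at box (0, +0.108). First I'll turn the tool to the box yaw and close the fingers.

```bash
python3 -m inch '[{"yaw":-1},{"yaw":-1},{"yaw":-1},{"yaw":-1},{"yaw":-1}]' -1 20; python3 -m inch '[{"yaw":-1},{"yaw":-1},{"yaw":-1},{"x":0},{"x":0}]'
```

```text
validation failed for argument at $[0]...
validation failed for argument at $[0]...
```

```bash
python3 -m inch '[{"x":0,"y":0,"z":0,"yaw":-1},{"x":0,"y":0,"z":0,"yaw":-1},{"x":0,"y":0,"z":0,"yaw":-1},{"x":0,"y":0,"z":0,"yaw":-1},{"x":0,"y":0,"z":0,"yaw":-1}]' -1 20
```

```text
time_s: 0.52
tcp_pos: [0.2326, 0.6315, 0.2027]
eef_rot: [179.6, 0.1, 0.5]
contact_force: [0.7, -1.1, 0.6]
gripper_width: 0.0597
```

```bash
python3 -m inch '[{"x":0,"y":0,"z":0,"yaw":-1},{"x":0,"y":0,"z":0,"yaw":-1},{"x":0,"y":0,"z":0,"yaw":-0.7},{"x":1,"y":1,"z":0,"yaw":0},{"x":1,"y":1,"z":0,"yaw":0}]'; python3 -m inch '[{"x":1,"y":1,"z":0,"yaw":0},{"x":1,"y":1,"z":0,"yaw":0},{"x":1,"y":1,"z":0,"yaw":0},{"x":1,"y":1,"z":0,"yaw":0},{"x":0,"y":1,"z":0,"yaw":0}]';  python3 -m inch '[{"x":0,"y":1,"z":0,"yaw":0},{"x":0,"y":1,"z":0,"yaw":0},{"x":0,"y":1,"z":0,"yaw":0},{"x":0,"y":1,"z":0,"yaw":0},{"x":0,"y":1,"z":0,"yaw":0}]'
```

```text
time_s: 0.93
tcp_pos: [0.2881, 0.5941, 0.1993]
eef_rot: [179.4, 0.3, 12.5]
contact_force: [0.6, 0.2, 0.3]
gripper_width: 0.0264
time_s: 1.35
tcp_pos: [0.4187, 0.4891, 0.1966]
eef_rot: [179.2, 0.5, 12.7]
contact_force: [-0.3, -0.2, 0.2]
gripper_width: 0.0008
time_s: 1.77
tcp_pos: [0.448, 0.3589, 0.195]
eef_rot: [178.9, 0.7, 12.5]
contact_force: [0.5, 0.3, 1.0]
gripper_width: 0.0007
```

```bash
python3 -m inch '[{"x":0.2,"y":1,"z":0,"yaw":0.2},{"x":0.2,"y":1,"z":0,"yaw":0},{"x":0.2,"y":1,"z":0,"yaw":0},{"x":0,"y":1,"z":0,"yaw":0},{"x":0,"y":1,"z":0,"yaw":0}]'; python3 -m inch '[{"x":0,"y":1,"z":0.5,"yaw":0},{"x":0,"y":1,"z":0.5,"yaw":0},{"x":0,"y":0,"z":0.5,"yaw":0},{"x":0,"y":0,"z":0,"yaw":0},{"x":0,"y":0,"z":0,"yaw":0}]'
python3 - <<'E'
from h import *
from plant import r
import cv2
s=r.get_state(); print(s['tcp_pos'],tobox(s['tcp_pos'],[.5377,.02],11.65))
i=r.camera_info('wrist'); p,d=r.capture('wrist'); cv2.imwrite('pics/w1.png',p[:,:,::-1]); print(i['mtx'],i['pose'])
E
```

```text
time_s: 2.18
tcp_pos: [0.4881, 0.2325, 0.1958]
eef_rot: [178.9, 0.9, 11.6]
contact_force: [0.1, -0.0, -0.2]
gripper_width: 0.0004
time_s: 2.6
tcp_pos: [0.4978, 0.175, 0.1582]
eef_rot: [178.9, 0.9, 11.4]
contact_force: [0.1, 0.3, 0.4]
gripper_width: 0.0006
[0.497836   0.17501199 0.15821036] [-0.00774079  0.15986849]
[[325.1922621    0.         285.54046217]
 [  0.         325.1922621  211.56960287]
 [  0.           0.           1.        ]] [[ 0.19617383 -0.93250605 -0.30322979  0.57951942]
 [-0.98037125 -0.18030828 -0.07975673  0.19531252]
 [ 0.01969879  0.31292395 -0.94957388  0.33488129]
 [ 0.          0.          0.          1.        ]]
```

View pics/w1.png

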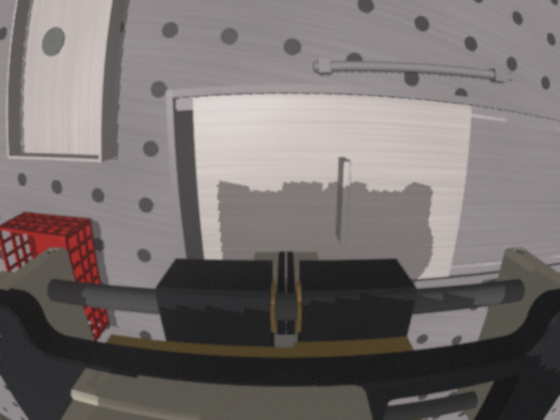

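The wrist view shows the lug at column 345 and the closed fingertips at about column 287, on the lug's +y side and clear of it. I'll lower to just above the plate.

```bash
python3 -m inch '[{"x":0.3,"y":0,"z":1,"yaw":0},{"x":0,"y":0,"z":1,"yaw":0},{"x":0,"y":0,"z":0.6,"yaw":0},{"x":0,"y":0,"z":0,"yaw":0},{"x":0,"y":0,"z":0,"yaw":0}]'
```

```text
time_s: 3.07
tcp_pos: [0.5073, 0.1807, 0.0955]
eef_rot: [179.0, 0.6, 11.7]
contact_force: [0.6, -0.2, 0.0]
gripper_width: 0.0002
```

```bash
python3 -m inch '[{"x":0,"y":0,"z":0.5,"yaw":0},{"x":0,"y":0,"z":0,"yaw":0},{"x":0,"y":0.5,"z":0,"yaw":0},{"x":0,"y":0.5,"z":0,"yaw":0},{"x":0,"y":0.3,"z":0,"yaw":0}]';python3 -m inch '[{"x":0,"y":0.4,"z":0,"yaw":0},{"x":0,"y":0.4,"z":0,"yaw":0},{"x":0,"y":0.4,"z":0,"yaw":0},{"x":0,"y":0.4,"z":0,"yaw":0}]'
```

```text
time_s: 3.48
tcp_pos: [0.517, 0.152, 0.0897]
eef_rot: [179.1, 0.2, 12.0]
contact_force: [0.3, 0.3, 0.2]
gripper_width: 0.0007
time_s: 3.82
tcp_pos: [0.5273, 0.1087, 0.0931]
eef_rot: [179.2, -0.1, 12.0]
contact_force: [0.7, -0.2, 0.9]
gripper_width: 0.0004
```

Run:
```python
from h import *
from plant import r
s=r.get_state(); print(s['tcp_pos'],tobox(s['tcp_pos'],[.5377,.02],11.65),s['contact_force'])
p,d=r.capture('top'); i=r.camera_info('top'); W=world(d,i['mtx'],i['pose'])
cv2.imwrite('pics/t2.png',cv2.resize(p[110:260,140:380,::-1],None,fx=3,fy=3))
```

```text
[0.52731965 0.10867707 0.09309089] [0.00774029 0.0889464 ] [ 0.72580885 -0.20205307  0.92802725]
```

View pics/t2.png

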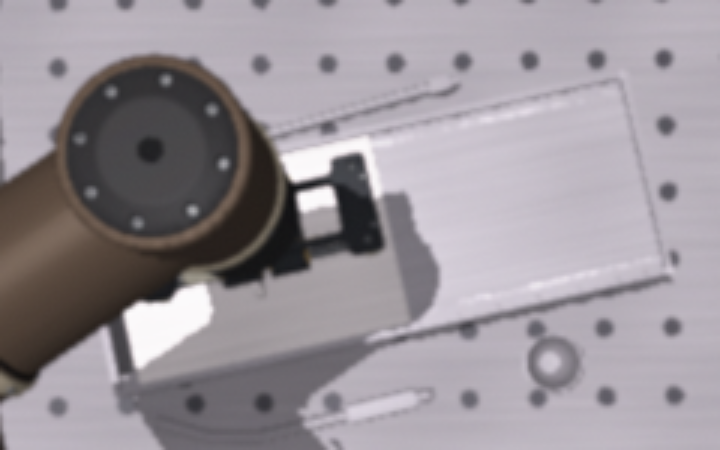

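The cover has not moved (its edge is still near (370,140)–(410,320) in the crop), yet the TCP is past the lug's position. I'll check with the wrist and side views.

Run:
```python
from h import *
from plant import r
p,d=r.capture('wrist'); q,_=r.capture('side')
a=cv2.resize(p[60:380,100:500],(400,320)); b=cv2.resize(q[130:270,180:380],None,fx=2.28,fy=2.28)[:320,:400]
cv2.imwrite('pics/c3.png',np.hstack([a,b])[:,:,::-1]); print(r.get_state()['tcp_pos'])
```

```text
Traceback (most recent call last):
ValueError: all the input array dimensions except for the concatenation axis must match exactly, but along dimension 0, the array at index 0 has size 320 and the array at index 1 has size 319
```

Run:
```python
from h import *
from plant import r
p,d=r.capture('wrist'); q,_=r.capture('side')
a=p[60:380,100:500]; b=cv2.resize(q[130:270,180:380],(400,320))
cv2.imwrite('pics/c3.png',np.hstack([a,b])[:,:,::-1]); print(r.get_state()['tcp_pos'])
```

```text
[0.52705471 0.10973436 0.0926694 ]
```

View pics/c3.png

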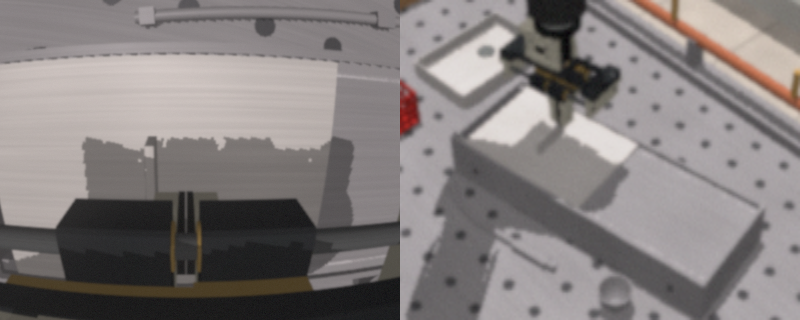

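The wrist view has the lug at column 250, now on the other side of the fingers. They passed over it untouched, so the tips are higher than nominal. I'll measure the tip from side depth.

Run:
```python
from h import *
from plant import r
p,d=r.capture('side'); i=r.camera_info('side'); W=world(d,i['mtx'],i['pose'])
t=r.get_state()['tcp_pos']; print(t, r.get_state()['contact_force'],r.get_state()['eef_rot'])
B=tobox(W,[.5377,.02],11.65); tb=tobox(t,[.5377,.02],11.65); print(tb)
for v in range(150,200,2):
    s=''
    for u in range(245,275,2):
        s+=f"{1000*W[v,u,2]:4.0f}({1000*B[v,u,0]:4.0f},{1000*B[v,u,1]:4.0f})" if 250<=u<=268 else ''
    print(v,s)
```

```text
[0.52697878 0.10999005 0.09263237] [ 0.03783553 -0.62859354 -0.17181652] [ 1.79182707e+02 -3.14784464e-02  1.20093275e+01]
[0.00767158 0.09030117]
150  248( -13, 106) 254( -16,  95) 269( -30,  76) 259( -15,  80) 261( -13,  73) 254(  -1,  75) 246(  12,  78) 241(  20,  77) 239(  27,  73)
152  237( -10, 109) 245( -14,  97) 247( -14,  89) 251( -14,  81) 253( -12,  74) 245(  -0,  76) 239(  10,  77) 232(  22,  78) 229(  30,  76)
154  228(  -8, 111) 238( -16,  96) 239( -13,  91) 244( -15,  81) 245( -13,  74) 237(   1,  77) 237(   5,  72) 229(  17,  75) 225(  25,  73)
156  226( -15, 106) 229( -15,  98) 230( -12,  92) 235( -13,  82) 239( -14,  74) 230(  -1,  77) 226(   8,  76) 217(  22,  79) 220(  22,  71)
158  218( -14, 107) 225( -18,  95) 229( -19,  86) 231( -18,  79) 232( -15,  73) 222(  -0,  77) 218(   8,  76) 218(  12,  71) 216(  17,  67)
160  216( -21, 102) 216( -18,  96) 221( -18,  87) 224( -18,  79) 228( -19,  70) 222(  -9,  70) 221(  -4,  66) 212(   9,  69) 203(  23,  72)
162  201( -13, 109) 207( -16,  98) 212( -17,  88) 218( -20,  78) 218( -16,  73) 222( -17,  64) 221( -13,  60) 199
[... 1846 characters left out ...]

190   87( -19, 111)  86( -13, 107)  79(  -3, 107)  73(   7, 106)  68(  15, 104)  68(  19,  98)  66(  25,  95)  66(  29,  89)  67(  32,  82)
192   85( -25, 106)  78( -14, 106)  69(  -2, 108)  63(   7, 107)  67(   8,  99)  70(   9,  91)  62(  21,  91)  63(  24,  85)  65(  26,  78)
194   78( -27, 105)  67( -13, 108)  70( -12, 100)  65(  -3,  98)  68(  -2,  91)  67(   4,  86)  66(   8,  81)  62(  16,  79)  64(  19,  72)
196   67( -25, 107)  64( -18, 104)  65( -15,  98)  61(  -8,  95)  69( -11,  84)  62(  -0,  83)  62(   4,  78)  64(   6,  71)  67(   7,  63)
198   63( -29, 104)  66( -28,  96)  63( -22,  93)  68( -22,  83)  65( -16,  80)  63( -10,  76)  69( -11,  66)  67(  -5,  62)  66(  -1,  57)
```

The side depth puts the fingertip bottom at z ≈ 0.112, but the reported TCP implies 0.082. I'll check whether the same offset existed at the start.

Run:
```python
from h import *
from plant import r
f=np.load("side0.npz"); W=world(f['d'],f['mtx'],f['pose'])
for v in range(88,124,2): print(v,' '.join(f"({1000*W[v,u,0]:.0f},{1000*W[v,u,1]:.0f},{1000*W[v,u,2]:.0f})" for u in range(80,110,3)))
s=r.get_state(); print(s['tcp_pos'],s['joints'],s['gripper_width'])
print(r.camera_info('wrist')['pose'][:3,3])
```

```text
88 (227,705,336) (212,621,371) (220,616,370) (230,619,366) (239,618,364) (246,610,364) (265,639,348) (292,693,319) (681,1829,-224) (702,1836,-233)
90 (226,711,326) (210,621,365) (219,620,363) (229,620,359) (237,618,357) (245,612,357) (254,612,354) (287,682,317) (681,1838,-240) (696,1828,-242)
92 (226,718,316) (208,620,359) (217,619,356) (-193,-792,1020) (236,620,350) (243,612,350) (251,607,350) (282,675,313) (299,695,300) (701,1854,-267)
94 (412,1400,-11) (229,700,315) (216,622,349) (225,621,346) (233,617,344) (243,617,341) (251,612,341) (279,672,308) (287,665,308) (687,1824,-264)
96 (407,1393,-18) (221,681,317) (212,615,345) (223,621,339) (230,614,339) (239,611,338) (247,607,336) (273,658,308) (283,659,304) (685,1827,-278)
98 (404,1394,-28) (220,685,309) (214,630,332) (222,626,330) (227,610,335) (234,602,336) (242,599,334) (269,652,304) (662,1824,-283) (681,1827,-291)
100 (401,1392,-37) (219,687,300) (207,613,334) (215,609,332) (225,610,328) (235,610,325) (240,597,328) (638,1816,-286) (663,1839,-303) (677,1826,-303)
102 (401,1405,-54) (411,1389,-51) (200,594,336) (219,627,317) (226,
[... 1031 characters left out ...]
,550,306) (200,547,304) (209,545,302) (217,543,300) (225,538,299) (236,542,293)
118 (320,1192,-24) (333,1191,-29) (174,558,303) (184,561,298) (190,550,300) (198,547,298) (208,549,293) (216,544,293) (405,1119,-26) (415,1108,-25)
120 (311,1168,-21) (324,1170,-27) (171,555,298) (179,553,295) (354,1138,-25) (205,578,275) (213,574,273) (218,559,278) (396,1100,-25) (407,1093,-26)
122 (305,1160,-26) (315,1147,-24) (328,1149,-30) (334,1121,-20) (347,1123,-26) (203,577,269) (210,572,268) (220,571,264) (389,1085,-26) (401,1080,-29)
[0.52697878 0.10999005 0.09263237] [ 33.27138366  13.7539457  -25.76345805   0.99826024 -50.75391813
  68.10432758] 0.0005150909417753909
[0.6057053  0.12958921 0.27074627]
```

The offset of about +30 mm was there at the start too (body bottom at 0.29 against 0.26 expected), while x and y agree. So the true tip height is about TCP z + 0.018. I'll go back behind the lug and descend in small steps while watching the force.

```bash
python3 -m inch '[{"x":-0.2,"y":-0.8,"z":0,"yaw":0},{"x":0,"y":-0.8,"z":0,"yaw":0},{"x":0,"y":-0.8,"z":0,"yaw":0},{"x":0,"y":0,"z":0,"yaw":0},{"x":0,"y":0,"z":0,"yaw":0}]'; python3 -m inch '[{"x":0,"y":0,"z":0.5,"yaw":0},{"x":0,"y":0,"z":0.5,"yaw":0},{"x":0,"y":0,"z":0,"yaw":0}]'
python3 - <<'E'
from h import *
from plant import r
p,d=r.capture('side'); i=r.camera_info('side'); W=world(d,i['mtx'],i['pose'])
t=r.get_state()['tcp_pos']; B=tobox(W,[.5377,.02],11.65); print(t,tobox(t,[.5377,.02],11.65))
m=(d>0)&(abs(B[...,0])<.025)&(abs(B[...,1]-tobox(t,[.5377,.02],11.65)[1])<.03)&(W[...,2]>.072)&(W[...,2]<.15)
P=np.c_[B[m],W[m][:,2]]*1000; P=P[np.argsort(P[:,2])][:40:2]; print(P.round())
cv2.imwrite('pics/s4.png',cv2.resize(p[130:230,200:340,::-1],None,fx=5,fy=5))
E
```

```text
time_s: 4.53
tcp_pos: [0.5086, 0.1711, 0.0913]
eef_rot: [179.2, -0.0, 12.1]
contact_force: [0.2, -0.8, 0.2]
gripper_width: 0.0007
time_s: 4.78
tcp_pos: [0.5091, 0.1717, 0.0662]
eef_rot: [179.2, -0.1, 12.2]
contact_force: [-1.0, -0.2, -0.7]
gripper_width: 0.0007
[0.50960217 0.17184291 0.06722387] [0.00314305 0.15438872]
[[ -6. 148.  87.]
 [ -8. 164.  90.]
 [ -9. 137.  90.]
 [ -5. 167.  91.]
 [ -5. 157.  92.]
 [ 14. 138.  93.]
 [ -1. 139.  93.]
 [  4. 138.  95.]
 [ 10. 139.  95.]
 [ -9. 145.  95.]
 [  1. 140.  96.]
 [ -7. 142.  96.]
 [  6. 139.  97.]
 [ -5. 162.  98.]
 [ 12. 135.  99.]
 [ -9. 162. 101.]
 [ -6. 156. 101.]
 [ 14. 137. 102.]
 [ -4. 171. 102.]
 [ -6. 143. 103.]]
```

View pics/s4.png

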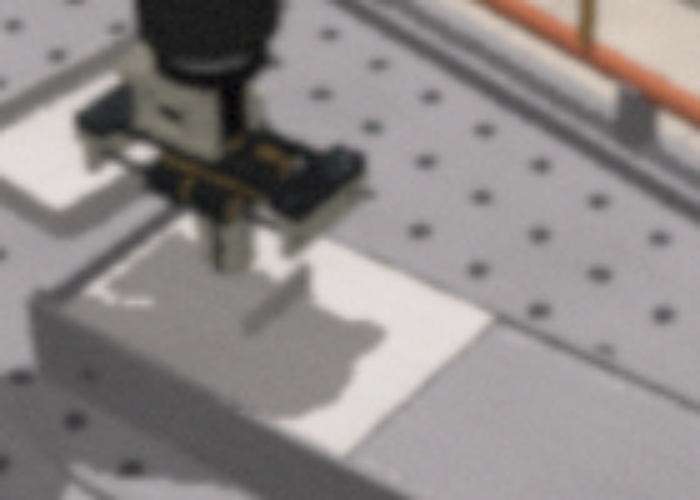

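The view shows the finger (about (230,260)) just above the plate, with the lug at (280,300) ahead of it. I'll go down another 14 mm, then start pushing.

```bash
python3 -m inch '[{"x":0,"y":0,"z":0.3,"yaw":0},{"x":0,"y":0,"z":0.2,"yaw":0},{"x":0,"y":0,"z":0,"yaw":0},{"x":0,"y":0.3,"z":0,"yaw":0},{"x":0,"y":0.3,"z":0,"yaw":0}]'; python3 -m inch '[{"x":0,"y":0.3,"z":0,"yaw":0},{"x":0,"y":0.4,"z":0,"yaw":0},{"x":0,"y":0.4,"z":0,"yaw":0},{"x":0,"y":0.4,"z":0,"yaw":0},{"x":0,"y":0.4,"z":0,"yaw":0}]'
```

```text
time_s: 5.25
tcp_pos: [0.514, 0.1568, 0.0553]
eef_rot: [179.2, -0.2, 12.3]
contact_force: [0.8, 0.6, -0.1]
gripper_width: 0.0008
time_s: 5.67
tcp_pos: [0.5252, 0.107, 0.0565]
eef_rot: [179.4, -0.4, 12.3]
contact_force: [0.3, 3.6, -2.2]
gripper_width: 0.0006
```

```bash
python3 -m inch '[{"x":0,"y":0.5,"z":0.05,"yaw":0.1},{"x":0,"y":0.5,"z":0,"yaw":0},{"x":0,"y":0.5,"z":0,"yaw":0},{"x":0,"y":0.5,"z":0,"yaw":0},{"x":0,"y":0.5,"z":0,"yaw":0}]'; python3 -m inch '[{"x":-0.1,"y":0.5,"z":0.05,"yaw":0},{"x":0,"y":0.5,"z":0,"yaw":0},{"x":0,"y":0.5,"z":0,"yaw":0},{"x":0,"y":0.5,"z":0,"yaw":0},{"x":0,"y":0.5,"z":0,"yaw":0}]'
```

```text
time_s: 6.08
tcp_pos: [0.5394, 0.0414, 0.0568]
eef_rot: [179.6, -0.5, 11.8]
contact_force: [0.2, 3.4, -2.2]
gripper_width: 0.0005
time_s: 6.5
tcp_pos: [0.5512, -0.0257, 0.0572]
eef_rot: [179.7, -0.7, 11.7]
contact_force: [0.8, 3.4, -1.5]
gripper_width: 0.0006
```

```bash
python3 -m inch '[{"x":-0.1,"y":0.5,"z":0.05,"yaw":0},{"x":0,"y":0.5,"z":0,"yaw":0},{"x":0,"y":0.4,"z":0,"yaw":0},{"x":0,"y":0.3,"z":0,"yaw":0}]'; python3 -m inch '[{"x":0,"y":0.25,"z":0,"yaw":0},{"x":0,"y":0.25,"z":0,"yaw":0},{"x":0,"y":0.2,"z":0,"yaw":0}]'
```

```text
time_s: 6.83
tcp_pos: [0.5604, -0.0714, 0.0578]
eef_rot: [179.8, -1.1, 11.7]
contact_force: [1.7, 5.9, -2.2]
gripper_width: 0.0005
time_s: 7.08
tcp_pos: [0.5629, -0.0828, 0.0579]
eef_rot: [-179.6, -1.2, 11.4]
contact_force: [-18.4, 61.7, 23.3]
gripper_width: 0.0003
```

It hit the stop (62 N, TCP at box y −0.106, as expected). I'll back off, lift clear and look.

```bash
python3 -m inch '[{"x":0,"y":-0.5,"z":0,"yaw":0},{"x":0,"y":-0.7,"z":0,"yaw":0},{"x":0,"y":0,"z":-1,"yaw":0},{"x":0,"y":0,"z":-1,"yaw":0},{"x":0,"y":0,"z":-1,"yaw":0}]'; python3 -m inch '[{"x":-1,"y":-1,"z":-1,"yaw":0},{"x":-1,"y":0,"z":-1,"yaw":0},{"x":-1,"y":0,"z":0,"yaw":0},{"x":-1,"y":0,"z":0,"yaw":0},{"x":0,"y":0,"z":0,"yaw":0}]'
python3 - <<'E'
from h import *
from plant import r
p,d=r.capture('top'); i=r.camera_info('top'); W=world(d,i['mtx'],i['pose']); c=[.5377,.02]
B=tobox(W,c,11.65); m=(W[...,2]>.076)&(W[...,2]<.1)&(abs(B[...,0])<.05)&(abs(B[...,1])<.25); print(m.sum(),np.median(B[m],0))
w,_=r.capture('wrist')
cv2.imwrite('pics/c5.png',np.vstack([cv2.resize(p[120:250,150:380],None,fx=2.43,fy=2.3)[:300,:558],w[20:310,:558]])[:,:,::-1])
print(r.get_state()['tcp_pos'],tobox(r.get_state()['tcp_pos'],c,11.65))
E
```

```text
time_s: 7.5
tcp_pos: [0.5503, -0.0543, 0.1306]
eef_rot: [-179.5, -0.4, 11.4]
contact_force: [-0.1, 0.4, -0.4]
gripper_width: 0.0002
time_s: 7.92
tcp_pos: [0.4477, -0.0552, 0.1868]
eef_rot: [-179.9, -0.7, 11.5]
contact_force: [-0.9, -0.3, -0.6]
gripper_width: 0.0003
26 [ 0.01974714 -0.12523228]
[ 0.45073314 -0.0545146   0.18667763] [-0.10022222 -0.0554181 ]
```

View pics/c5.png

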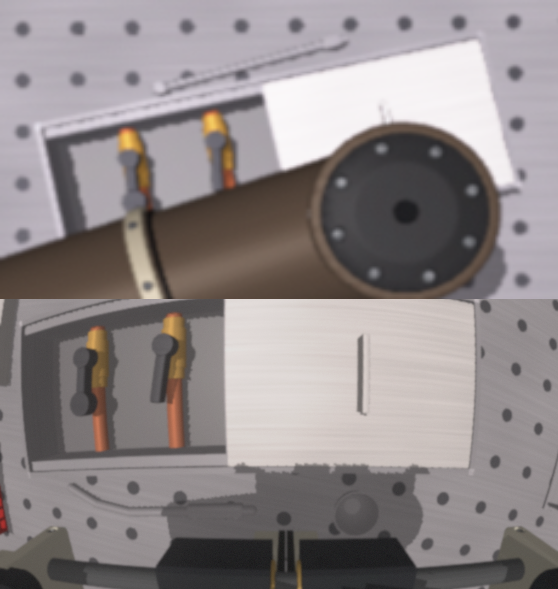

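Cover check: the lug is at box y = −0.125. The wrist view shows the disc handle on the left valve (hub (85,357), disc (83,404)), so its pivot is at box y = +165 mm. The plain handle is at (165,370), pivot at +65 mm. I'll move over the gap between them on the disc's −y side.

```bash
python3 -m inch '[{"x":0.8,"y":-1,"z":0,"yaw":0},{"x":0.8,"y":-1,"z":0,"yaw":0},{"x":0.8,"y":-1,"z":0,"yaw":0},{"x":0.8,"y":-1,"z":0,"yaw":0},{"x":0,"y":-1,"z":0,"yaw":0}]'; python3 -m inch '[{"x":0,"y":-1,"z":0,"yaw":0},{"x":0,"y":-0.8,"z":0.2,"yaw":0},{"x":0,"y":0,"z":0.3,"yaw":0},{"x":0,"y":0,"z":0,"yaw":0}]'
cat > st.py <<'E'
from h import *
from plant import r
s=r.get_state(); print(s['tcp_pos'].round(4),tobox(s['tcp_pos'],[.5377,.02],11.65).round(4),s['contact_force'].round(1),s['eef_rot'].round(1),s['time_s'])
E
python3 st.py
```

```text
time_s: 8.43
tcp_pos: [0.5096, 0.0837, 0.1879]
eef_rot: [179.9, -0.8, 11.1]
contact_force: [1.0, 0.3, -0.1]
gripper_width: 0.0004
time_s: 8.77
tcp_pos: [0.5045, 0.1339, 0.172]
eef_rot: [179.6, -0.5, 11.3]
contact_force: [-0.8, -0.1, -0.3]
gripper_width: 0.0005
[0.5045 0.1339 0.172 ] [-0.0095  0.1183] [-0.8 -0.1 -0.3] [179.6  -0.5  11.3] 8.7667
```

```bash
python3 -m inch '[{"x":-0.3,"y":-0.4,"z":0.5,"yaw":0},{"x":0,"y":0,"z":1,"yaw":0},{"x":0,"y":0,"z":1,"yaw":0},{"x":0,"y":0,"z":1,"yaw":0},{"x":0,"y":0,"z":0.5,"yaw":0}]'; python3 -m inch '[{"x":0,"y":0,"z":0,"yaw":0},{"x":0,"y":0,"z":0,"yaw":0}]'; python3 st.py
python3 - <<'E'
from h import *
from plant import r
c=[.5377,.02]
a,_=r.capture('side')
w,_=r.capture('wrist'); 
cv2.imwrite('pics/c6.png',np.hstack([w[60:360,60:460],cv2.resize(a[140:240,190:320],(390,300))])[:,:,::-1])
i=r.camera_info('wrist'); T=np.linalg.inv(i['pose']); K=i['mtx']
for q in [(-17,165),(-15.5,178),(35,165),(-23,80),(35,65)]:
    P=np.r_[toworld(np.array(q)/1000,c,11.65),.054,1]; x=(T@P)[:3]; th=np.arctan2(np.hypot(x[0],x[1]),x[2]); k=th*K[0,0]/np.hypot(x[0],x[1]); print(q,x[0]*k+K[0,2]-60,x[1]*k+K[1,2]-60)
E
```

```text
time_s: 9.18
tcp_pos: [0.5017, 0.141, 0.0708]
eef_rot: [179.6, -0.8, 11.3]
contact_force: [-0.6, -0.3, -0.5]
gripper_width: 0.0006
time_s: 9.35
tcp_pos: [0.5009, 0.1381, 0.0675]
eef_rot: [179.3, -0.4, 11.2]
contact_force: [0.3, 0.7, 0.4]
gripper_width: 0.0002
[0.5009 0.1381 0.0675] [-0.0122  0.1231] [0.3 0.7 0.4] [179.3  -0.4  11.2] 9.35
(-17, 165) 162.75649735765387 191.18121191975172
(-15.5, 178) 143.37329759868544 188.99349847464077
(35, 165) 157.26348984744791 112.37359347760753
(-23, 80) 291.7547563054635 197.7571447966161
(35, 65) 319.79989599413705 111.15671970003064
```

View pics/c6.png

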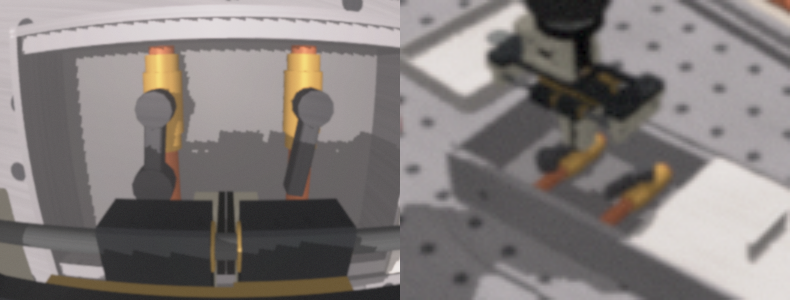

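The wrist view matches the predicted positions: hub (155,107), disc (153,183) at θ ≈ 0.15, plain end (293,190). The fingertips (195–260) are between the two handles. I'll descend in steps.

```bash
python3 -m inch '[{"x":-0.2,"y":-0.1,"z":0.5,"yaw":0},{"x":0,"y":0,"z":0.5,"yaw":0},{"x":0,"y":0,"z":0,"yaw":0},{"x":0,"y":0,"z":0,"yaw":0}]'; python3 st.py;  python3 -m inch '[{"x":0,"y":0,"z":0.4,"yaw":0},{"x":0,"y":0,"z":0.3,"yaw":0},{"x":0,"y":0,"z":0,"yaw":0},{"x":0,"y":0,"z":0,"yaw":0}]';python3 st.py
```

```text
time_s: 9.78
tcp_pos: [0.5001, 0.1414, 0.048]
eef_rot: [179.6, -1.0, 11.2]
contact_force: [-0.7, 0.0, 0.7]
gripper_width: 0.0003
[0.5001 0.1414 0.048 ] [-0.0123  0.1265] [-0.7  0.   0.7] [179.6  -1.   11.2] 9.7833
time_s: 10.12
tcp_pos: [0.5028, 0.1425, 0.0322]
eef_rot: [179.7, -1.3, 11.2]
contact_force: [-0.3, 0.4, -0.2]
gripper_width: 0.0007
[0.5028 0.1425 0.0322] [-0.0095  0.127 ] [-0.3  0.4 -0.2] [179.7  -1.3  11.2] 10.1167
```

```bash
python3 -m inch '[{"x":-0.3,"y":0,"z":0.3,"yaw":0},{"x":-0.1,"y":0,"z":0.2,"yaw":0},{"x":0,"y":0,"z":0,"yaw":0},{"x":0,"y":0,"z":0,"yaw":0}]'; python3 st.py
```

```text
time_s: 10.45
tcp_pos: [0.4921, 0.1402, 0.0183]
eef_rot: [179.7, -1.3, 11.2]
contact_force: [-0.4, -0.3, 0.0]
gripper_width: 0.0007
[0.4921 0.1402 0.0183] [-0.0204  0.1269] [-0.4 -0.3  0. ] [179.7  -1.3  11.2] 10.45
```

```bash
python3 -m inch '[{"x":0,"y":-0.4,"z":-0.1,"yaw":0},{"x":0,"y":-0.4,"z":0,"yaw":0},{"x":0,"y":-0.4,"z":0,"yaw":0},{"x":0,"y":-0.3,"z":0,"yaw":0},{"x":0,"y":-0.2,"z":0,"yaw":0}]'; python3 st.py;python3 -m inch '[{"x":0,"y":0,"z":0,"yaw":0},{"x":0,"y":0,"z":0,"yaw":0}]';python3 st.py
```

```text
time_s: 10.87
tcp_pos: [0.4831, 0.1838, 0.021]
eef_rot: [179.6, -1.3, 11.1]
contact_force: [1.8, -2.7, -0.3]
gripper_width: 0.0005
[0.4831 0.1838 0.021 ] [-0.0204  0.1715] [ 1.8 -2.7 -0.3] [179.6  -1.3  11.1] 10.8667
time_s: 11.03
tcp_pos: [0.4828, 0.1854, 0.021]
eef_rot: [179.6, -1.3, 11.2]
contact_force: [1.0, -3.4, -0.3]
gripper_width: 0.0007
[0.4828 0.1854 0.021 ] [-0.0204  0.1731] [ 1.  -3.4 -0.3] [179.6  -1.3  11.2] 11.0333
```

```bash
python3 -m inch '[{"x":0,"y":0.3,"z":0,"yaw":0},{"x":-0.6,"y":0,"z":0,"yaw":0},{"x":-0.6,"y":0,"z":0,"yaw":0},{"x":0,"y":-0.8,"z":0,"yaw":0},{"x":0,"y":-0.7,"z":0,"yaw":0}]'; python3 -m inch '[{"x":0,"y":0,"z":0,"yaw":0},{"x":0,"y":0,"z":0,"yaw":0}]';python3 st.py
```

```text
time_s: 11.45
tcp_pos: [0.4467, 0.2066, 0.0198]
eef_rot: [179.7, -1.3, 11.0]
contact_force: [1.2, 1.3, 0.5]
gripper_width: 0.0003
time_s: 11.62
tcp_pos: [0.4467, 0.2083, 0.0201]
eef_rot: [179.8, -1.3, 11.1]
contact_force: [0.2, -0.2, -1.0]
gripper_width: 0.0008
[0.4467 0.2083 0.0201] [-0.0511  0.2028] [ 0.2 -0.2 -1. ] [179.8  -1.3  11.1] 11.6167
```

```bash
python3 -m inch '[{"x":0.4,"y":-0.2,"z":0,"yaw":0},{"x":0.4,"y":-0.1,"z":0,"yaw":0},{"x":0.4,"y":0,"z":0,"yaw":0},{"x":0.4,"y":0,"z":0,"yaw":0},{"x":0.3,"y":0,"z":0,"yaw":0}]'; python3 st.py; python3 -m inch '[{"x":0.2,"y":0,"z":0,"yaw":0},{"x":0.15,"y":0,"z":0,"yaw":0}]';python3 st.py
```

```text
time_s: 12.03
tcp_pos: [0.4781, 0.2205, 0.0166]
eef_rot: [179.7, 0.3, 10.6]
contact_force: [-32.3, 18.7, 17.5]
gripper_width: 0.0003
[0.4781 0.2205 0.0166] [-0.0179  0.2084] [-32.3  18.7  17.5] [179.7   0.3  10.6] 12.0333
time_s: 12.2
tcp_pos: [0.4819, 0.2249, 0.0155]
eef_rot: [180.0, 0.8, 10.5]
contact_force: [-21.5, 15.4, 14.7]
gripper_width: 0.0003
[0.4819 0.2249 0.0155] [-0.0133  0.2119] [-21.5  15.4  14.7] [180.    0.8  10.5] 12.2
```

The push is meeting more resistance than a handle should give (about 35 N). I'll back off slightly and look.

```bash
python3 -m inch '[{"x":-0.4,"y":0,"z":-0.2,"yaw":0},{"x":0,"y":0,"z":0,"yaw":0}]';python3 st.py
python3 - <<'E'
from h import *
from plant import r
a,_=r.capture('side')
w,_=r.capture('wrist'); 
cv2.imwrite('pics/c7.png',np.hstack([w[60:360,60:460],cv2.resize(a[140:240,190:320],(390,300))])[:,:,::-1])
E
```

```text
time_s: 12.37
tcp_pos: [0.4732, 0.2245, 0.0203]
eef_rot: [-179.9, 0.8, 10.4]
contact_force: [-0.6, -0.5, -0.8]
gripper_width: 0.0009
[0.4732 0.2245 0.0203] [-0.0218  0.2133] [-0.6 -0.5 -0.8] [-179.9    0.8   10.4] 12.3667
```

View pics/c7.png

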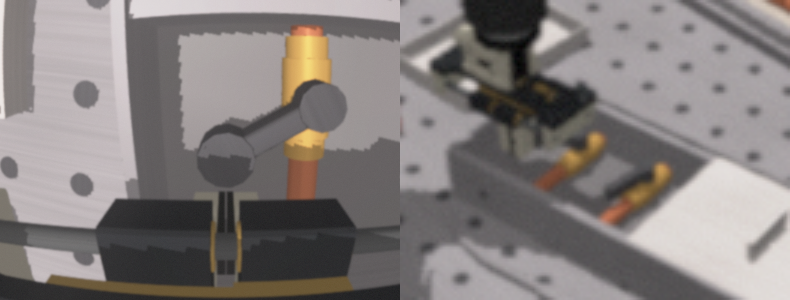

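```bash
python3 - <<'E'
from h import *
from plant import r
c=[.5377,.02]; i=r.camera_info('wrist'); T=i['pose'];K=i['mtx']
for u,v in [(225,155),(323,107),(212,195),(241,195),(195,195),(258,195)]:
    for z in (.054,.04):
        q=np.array([u+60-K[0,2],v+60-K[1,2]]); th=np.hypot(*q)/K[0,0]; ray=T[:3,:3]@np.r_[q/np.hypot(*q)*np.sin(th),np.cos(th)]
        P=T[:3,3]+ray*(z-T[2,3])/ray[2]; print((u,v),z,(1000*tobox(P,c,11.65)).round(1))
E
python3 st.py
```

```text
(225, 155) 0.054 [ 14.6 213. ]
(225, 155) 0.04 [  9.9 213.2]
(323, 107) 0.054 [ 36.8 167.6]
(323, 107) 0.04 [ 34.2 163.3]
(212, 195) 0.054 [ -5.8 219.8]
(212, 195) 0.04 [-12.6 220.6]
(241, 195) 0.054 [ -6.1 205.7]
(241, 195) 0.04 [-12.9 205.1]
(195, 195) 0.054 [ -5.7 228.1]
(195, 195) 0.04 [-12.4 229.7]
(258, 195) 0.054 [ -6.4 197.4]
(258, 195) 0.04 [-13.2 196. ]
[0.4744 0.2246 0.02  ] [-0.0207  0.2132] [ 0.1 -0.6  0.9] [-180.     0.8   10.5] 12.4667
```

The disc is at about (14, 213) mm, θ ≈ 66°, directly in front of the finger (front edge x ≈ −8). The push was probably just too fast, so I'll continue slowly, aligned with the disc.

```bash
python3 -m inch '[{"x":0.2,"y":0,"z":0,"yaw":0},{"x":0.2,"y":0,"z":0,"yaw":0},{"x":0.15,"y":0,"z":0,"yaw":0}]';python3 st.py; python3 -m inch '[{"x":0.15,"y":0,"z":0,"yaw":0},{"x":0.15,"y":0,"z":0,"yaw":0}]';python3 st.py
```

```text
time_s: 12.72
tcp_pos: [0.4868, 0.2282, 0.0189]
eef_rot: [-179.8, 1.0, 10.3]
contact_force: [-17.7, 14.7, 4.3]
gripper_width: 0.0004
[0.4868 0.2282 0.0189] [-0.0078  0.2141] [-17.7  14.7   4.3] [-179.8    1.    10.3] 12.7167
time_s: 12.88
tcp_pos: [0.4931, 0.232, 0.0181]
eef_rot: [-179.6, 1.2, 10.3]
contact_force: [-6.5, 5.0, 1.2]
gripper_width: 0.0004
[0.4931 0.232  0.0181] [-0.0009  0.2166] [-6.5  5.   1.2] [-179.6    1.2   10.3] 12.8833
```

It is turning (the force is falling). Continuing to the stop.

```bash
python3 -m inch '[{"x":0.15,"y":0,"z":-0.1,"yaw":0},{"x":0.15,"y":0,"z":0,"yaw":0},{"x":0.15,"y":0,"z":0,"yaw":0}]';python3 st.py; python3 -m inch '[{"x":0.15,"y":0,"z":0,"yaw":0},{"x":0.15,"y":0,"z":0,"yaw":0}]';python3 st.py
```

```text
time_s: 13.13
tcp_pos: [0.504, 0.2345, 0.0187]
eef_rot: [-179.6, 1.4, 10.2]
contact_force: [-4.6, 2.2, 0.8]
gripper_width: 0.0006
[0.504  0.2345 0.0187] [0.0103 0.2169] [-4.6  2.2  0.8] [-179.6    1.4   10.2] 13.1333
time_s: 13.3
tcp_pos: [0.5049, 0.2343, 0.0171]
eef_rot: [-179.6, 2.2, 10.1]
contact_force: [-31.7, 9.0, 23.2]
gripper_width: 0.0004
[0.5049 0.2343 0.0171] [0.0112 0.2165] [-31.7   9.   23.2] [-179.6    2.2   10.1] 13.3
```

That's the stop, at the expected x ≈ 11 mm. I'll back off, lift clear and check.

```bash
python3 -m inch '[{"x":-0.5,"y":0,"z":0,"yaw":0},{"x":-0.6,"y":0,"z":0,"yaw":0},{"x":0,"y":0,"z":-1,"yaw":0},{"x":0,"y":0,"z":-1,"yaw":0},{"x":0,"y":0,"z":-1,"yaw":0}]'; python3 -m inch '[{"x":0,"y":0,"z":-1,"yaw":0},{"x":-1,"y":0,"z":-1,"yaw":0},{"x":-1,"y":0,"z":-1,"yaw":0},{"x":-1,"y":0,"z":-0.5,"yaw":0},{"x":-1,"y":1,"z":0,"yaw":0}]'; python3 -m inch '[{"x":0,"y":1,"z":0,"yaw":0},{"x":0,"y":1,"z":0,"yaw":0},{"x":0,"y":0,"z":0,"yaw":0},{"x":0,"y":0,"z":0,"yaw":0}]'; python3 st.py
python3 - <<'E'
from h import *
from plant import r
i=r.camera_info('wrist');w,_=r.capture('wrist'); np.save('wp.npy',i['pose']); cv2.imwrite('pics/c8.png',w[:,:,::-1])
p,d=r.capture('top'); f=np.load('top0.npz'); dif=cv2.absdiff(p,f['p']).max(2); j=r.camera_info('top');W=world(d,j['mtx'],j['pose']); B=tobox(W,[.5377,.02],11.65); m=(W[...,2]>.076)&(W[...,2]<.1)&(abs(B[...,0])<.05)&(abs(B[...,1])<.25); print(m.sum(),np.median(B[m],0))
cv2.imwrite('pics/t9.png',p[:,:,::-1])
E
```

```text
time_s: 13.72
tcp_pos: [0.4788, 0.2255, 0.0883]
eef_rot: [179.9, 3.0, 9.9]
contact_force: [0.2, 0.4, -0.3]
gripper_width: 0.0005
time_s: 14.13
tcp_pos: [0.3969, 0.1871, 0.1887]
eef_rot: [179.9, 2.5, 9.7]
contact_force: [0.4, -0.7, 0.6]
gripper_width: 0.0003
time_s: 14.47
tcp_pos: [0.405, 0.1329, 0.1926]
eef_rot: [-179.9, 2.1, 9.8]
contact_force: [0.6, 0.9, 0.6]
gripper_width: 0.0006
[0.405  0.1329 0.1926] [-0.1071  0.1374] [0.6 0.9 0.6] [-179.9    2.1    9.8] 14.4667
75 [-0.00254674 -0.12503394]
```

View pics/c8.png

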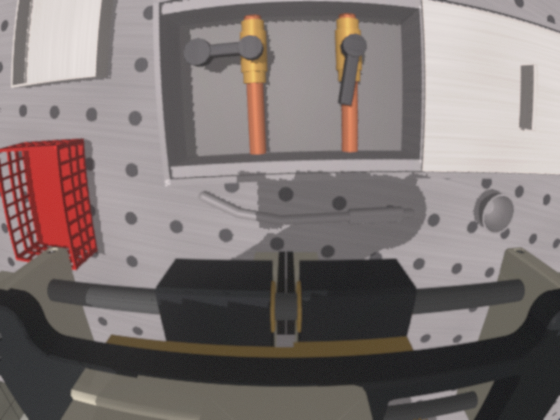

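View pics/t9.png

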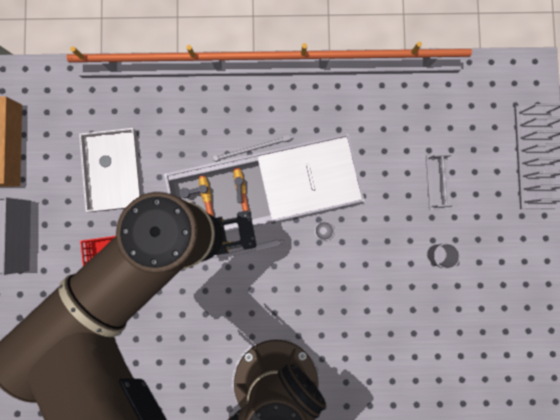

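The wrist view shows the disc handle turned across its pipe (hub (250,47), disc (198,52)), with the plain handle unchanged. In the top view the bystanders are where they began. I'll compute the angle before handing in.

Run:
```python
from h import *
from plant import r
c=[.5377,.02]; T=np.load('wp.npy');K=r.camera_info('wrist')['mtx']; o=[]
for u,v in [(250,47),(198,52),(354,46),(347,98)]:
    q=np.array([u-K[0,2],v-K[1,2]]); th=np.hypot(*q)/K[0,0]; ray=T[:3,:3]@np.r_[q/np.hypot(*q)*np.sin(th),np.cos(th)]
    o.append(1000*tobox(T[:3,3]+ray*(.054-T[2,3])/ray[2],c,11.65)); print(o[-1].round(1))
for a,b in((0,1),(2,3)): e=o[b]-o[a]; print(np.arctan2(e[1],-e[0]),np.hypot(*e))
```

```text
[ 35.2 166.7]
[ 35.1 217.3]
[34.5 68.2]
[-16.9  76.3]
1.5689447226288153 50.60033464296826
0.15548237349133695 52.07785257334956
```

```bash
python3 -c "
from plant import r
print(r.get_state()['contact_force']); print(r.close_job())"
```

```text
[-0.08336622  0.72721311  0.12011208]
the job is handed in; nothing more can be done
None
```

The cover is slid fully aside and the disc-ended handle is pushed shut. I handed the job in at about 14.5 s, with the hand raised clear.

**Last checks**
- **Cover:** the lug is at box y = −0.125 m (limit −0.108 m).
- **Disc handle:** it measures about 1.57 rad in the wrist image, and the push ended at the stop.
- **Plain handle:** the fingers never touched it. It reads about 0.16 rad. I judged it unmoved by eye, because I did not measure its starting angle precisely.
- **Bystanders:** in the last top view, those in sight are where they began. The arm partly hid the basket and the yankauer, but the wrist view showed both in place. I compared positions by eye and did not measure them.
- **Contact:** there was no contact force at hand-in.

**What disagreed**
- **Fingertip height:** the tips stood about 30 mm higher than the reported TCP height implied. The first push therefore passed over the lug without touching it. I corrected this from side-camera depth and pushed again.
- **Forces:** they peaked at roughly 70 N against the cover stop. Pushing the handle took about 40 N when I first pushed too fast, and about the same at its stop. These are end-of-call readings and below the 120 N wrist limit.

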